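Hold the pump station's dial at purge

ROBOT

A 6-joint arm with a two-finger parallel gripper is mounted at the origin on the work surface. World frame = base frame: x ahead of the robot, y to its left, z up, the work surface at z = 0. Lengths are in mm, angles in degrees, forces in N, time in s.
With the tool pointing down it reaches from about 300 to 850 mm from the base axis. Payload 4.2 kg.
Tool frame: the origin (TCP) lies between the finger pads; the fingertips stand 25 mm ahead of it and the grasp point (between the pads) lies 6 mm ahead of it; x points along the fingers, y is the direction in which the jaws open and shut, and the axes are right-handed (so a half turn about x gives the same grasp; the last joint's range is limited). The gripper opens to 91 mm and grips with 3 to 60 N. Pads are 32 mm wide; open, the fingers measure 118 mm over their backs; the gripper's body (76 mm by 178 mm) begins 60 mm behind the grasp point.
Start: joints at [63.255, 18.312, 89.639, -0, 72.044, -1.146], TCP at [248.451, 518.568, 238.976] pointing down, gripper open.
Joint ranges: [-177.97, 177.97], [-48.28, 115.42], [12.27, 149.76], [-77.06, 257.06], [2.81, 150.46], [-146.56, 146.56]. Speed limits (degrees/s): [147.25, 147.25, 180, 180, 180, 180].

INTERFACE

Orientations are given as [roll, pitch, yaw] about the fixed x, y, z axes, in that order (R = Rz(yaw) Ry(pitch) Rx(roll)).
In Python, from workcell import env gives the robot as it stands.
- The arm moves only by the tool jog_arm, never from a script. Its argument "plan" is one flat list of numbers, 4 for each row, row after row: the shift along the tool's x, y, z in cm, then the turn about the tool's x in units of 6 degrees (1.0 is 6 degrees). In form: [tx, ty, tz, turn, tx, ty, tz, turn, ...]. A call has 1 to 12 rows; each row shifts and turns the commanded pose from where the row before left it, along the tool's axes as they then stand; what a row does not reach is not made up. A row lasts 1/12 s, in which the tool goes at most 41.7 mm and 7.16 degrees, less where a joint would pass 70% of its speed; a pose out of reach is approached as far as the arm can. A call with a gripper value outside its range is refused whole. "claw" is the finger opening in cm, from 0 to 9.12, set as the call begins (left out, the last holds). The fingers move at their own pace and stop on an object; "newtons" is the grip in N (left out, the last holds). Time passes only in rows, so rows that do not move let the fingers close. It gives the time, the measured TCP pose, the force and the opening at its end, in the units of the state.
- env.state(): the state, without advancing time (a new reading comes with each control period).
- env.grab_frame(name): name is "scene" or "top"; returns the picture (420x560x3 uint8, red, green, blue); there is no depth.
- env.calibration(name): a dict with "vertical_fov" (degrees; the focal length in pixels is half the picture's height over the tangent of half this angle, whatever the lens; pixels are square), "cx", "cy" (the principal point, pixels), "k1" (the pictures are not rectified: a ray, as slopes to the right and down, at radius r is drawn at 1 + k1 r^2 times it, then the intrinsics apply), "origin" and "orientation" of the camera in the world. Camera axes: x right, y down, z forward; pixel columns grow to the right and rows downward; lengths in mm; the calibration is good to about 2 mm. A picture is of the moment at which its call begins. calibration takes no time and is no camera call.
- env.job_done(): hands the job in, once; it reports no verdict.
The state is a dict: "time_s": time; "qpos": joint angles; "qvel": joint speeds; "effort": joint torques, N m; "ee_pos": TCP position; "ee_rot": TCP orientation; "force": force on the tool from outside, world axes, zero at the start; "torque": the same for the moment, N m; "gripper_width": finger opening in mm.
Only numpy, scipy, OpenCV 4.12 (cv2) and the standard library are available. Lean on these libraries where they do the work, as an engineer would, in place of code of your own. Each camera call takes 0.05 s, during which the arm holds its last target.

TASK

Pull the pump station's control drawer fully open by its handle. Then turn the black spring-return dial inside it clockwise, past its first two click positions to the third (the red mark), and keep holding it there: it springs back if let go, so finish with the gripper still holding the dial at the third position and the drawer still open. Do not knock or shift the foam bottle, the spray bottle or the wax tin.

Things in the scene. Friction and masses are not known exactly. Their poses are not given: they have to be found in the camera images.
- station: Pump station: a low grey cabinet 250 mm deep (x), 300 mm wide (y), 110 mm high, fixed to the table, with one blue-fronted drawer. Origin: on the table, in the middle below the closed drawer's front face. Its x axis points into the cabinet, away from the drawer front; the drawer slides out along -x; z up.
- drawer (a joint): How far the drawer is out, in m: 0 shut, 0.174 at its stop (fully open). It may start up to 0.03 open. Slides freely (about 1 N of friction) and stays where it is left. The drawer front is 15 mm thick and its top edge is 98 mm above the table.
- drawer_handle (a point): Middle of the drawer's steel bar handle: a round bar 11 mm thick and 120 mm long, level along the station's y, 72 mm above the table, its centre line 35 mm in front of the drawer front (so 29 mm of free space behind it, open from above). Moves with the drawer; axes as the station's.
- dial_grip (a point): Point on the axis of the black dial, 78 mm above the table; moves with the drawer. The dial: a disc 48 mm across and 6 mm thick lying flat, with an upright grip bar across it 46 mm long, 14 mm thick, 32 mm high, top 90 mm above the table. Site x runs along the bar and turns with the dial; z up. At rest the bar lies along the station's x, its white pointer line towards the drawer front.
- dial (a joint): Angle of the dial, rad: 0 at rest, growing clockwise seen from above. Click positions at 0.4 (first), 0.8 (second), 1.2 (third, red mark); hard stop at 1.30. A spring returns it to 0 from everywhere when let go: 0.12 N m at rest, 0.18 N m at the third position; about 0.03 N m more to get over the click before each position.
- foam_bottle: Bystander: white waisted bottle 88 mm across and 215 mm high with a red and brass lance head 120 mm long across its top, standing on the table to one side of the station. Origin: centre of its underside.
- spray_bottle: Bystander: green trigger spray bottle 66 mm across, 206 mm high, with a white head, standing on the table to the other side of the station. Origin: centre of its underside.
- wax_tin: Bystander: steel tin with an orange lid, 88 mm across, 40 mm high, standing on the table to the left (+y) of where the drawer comes out. Origin: centre of its underside.
- panel (a point): Grey control panel 140 x 180 x 30 mm fixed in the drawer, top 52 mm above the table; this point: its top, on the dial's axis, 96 mm behind the drawer's outer front face, so the dial is 78 mm out of the cabinet when the drawer is fully open. Dots beside the dial, which its pointer meets: white at rest, first and second position, a larger red one at the third.

How it is judged:
By the outcome, as a careful person would: the job done as asked, in the order asked, and still so for the second after the job is handed in, while the arm keeps its last pose, push and grip.
It also fails if it takes over 48 s, if anything falls off the work surface, if the arm or the gripper's body presses on something with over 40 N, if the wrist force passes 120 N, or if a joint passes its speed limit or range.

## Working session

There is one attempt and no reset: what is moved stays moved. The work goes in short steps, Python scripts to look and compute and a tool call to move; the robot and the scene stay as the last step left them, time stands still between calls to the robot, and variables do not carry over. Pictures are saved under pics/ and viewed, and the job is handed in when it is done.

Besides the shell and the picture viewer there is one more tool, called after "Emit:" as name(argument=value, ...) on one line, values as JSON. jog_arm: Moves the arm, as the interface text tells. Its arguments: {"type":"object","properties":{"plan":{"type":"array"},"claw":{"type":"number"},"newtons":{"type":"number"}},"required":["plan"]}

```bash
mkdir -p pics; ls
python3 - <<'E'
from workcell import env
import cv2
for n in ("scene","top"):
    im=env.grab_frame(n); cv2.imwrite(f"pics/{n}0.png",im[:,:,::-1]); print(env.calibration(n))
print(env.state())
E
```

```text
pics
{'vertical_fov': 52.11264373981848, 'cx': 275.7335887158188, 'cy': 206.60121442749534, 'k1': -0.034071524707930276, 'origin': array([1204.8755295 ,  265.13873203,  818.49834309]), 'orientation': array([-141.12716067,   -0.36943287,  112.31033628])}
{'vertical_fov': 50.46668384061902, 'cx': 277.1510651944519, 'cy': 219.06776816825055, 'k1': -0.08586450373536383, 'origin': array([ 480.44831289,   54.51862345, 1099.61453343]), 'orientation': array([-172.48394137,   -0.78124622,  -91.00362591])}
{'time_s': 0.1, 'qpos': array([ 6.32538005e+01,  1.83475117e+01,  8.96985332e+01, -9.79009699e-04,
        7.20436403e+01, -1.14514586e+00]), 'qvel': array([ 0.02008643, -0.11245289, -0.12880517,  0.00084971, -0.15851445,
       -0.04846448]), 'effort': array([ 1.06596847e-04, -4.13334811e+01, -2.32510543e+01,  7.30505283e-02,
        4.22701507e-02, -6.68550092e-05]), 'ee_pos': array([248.27375222, 518.18950758, 238.21497836]), 'ee_rot': array([ -90.55048915,   89.91031   , -116.15124021]), 'force': array([ 0.3178152 ,  0.27296193, -0.14116806]), 'torque': array([ 0.02014612, -0.02640824, -0.03318368]), 'gripper_width': 91.07291968389256}
```

View pics/top0.png

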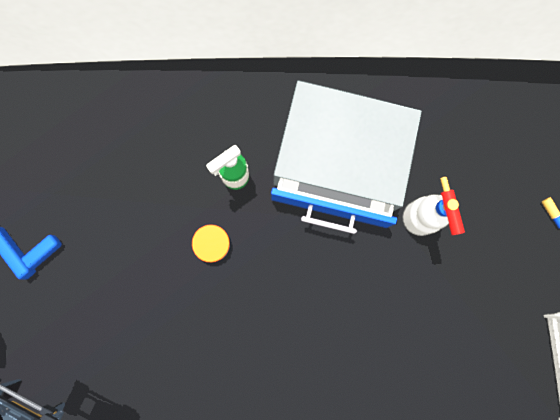

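View pics/scene0.png

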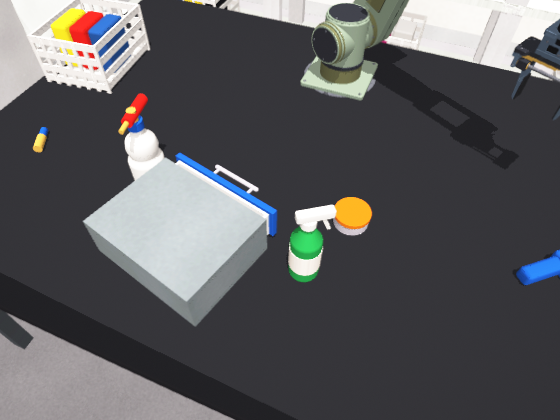

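The top view shows the drawer slightly open, with the handle near (328,224), the tin at (211,243), the spray bottle at (232,170) and the foam bottle at (430,213). I'll enlarge it for exact pixels.

```bash
cat > h.py <<'E'
import numpy as np, cv2
from scipy.spatial.transform import Rotation as R
from workcell import env
def cam(n):
    c=env.calibration(n); f=210/np.tan(np.radians(c['vertical_fov']/2))
    return c,f,R.from_euler('xyz',c['orientation'],degrees=True).as_matrix()
def ray(n,u,v):
    c,f,M=cam(n); d=np.array([(u-c['cx'])/f,(v-c['cy'])/f]); s=d.copy()
    for _ in range(30): s=d/(1+c['k1']*(s@s))
    return c['origin'],M@np.array([s[0],s[1],1])
def atz(n,u,v,z):
    o,d=ray(n,u,v); return o+d*(z-o[2])/d[2]
def proj(n,p):
    c,f,M=cam(n); q=M.T@(np.asarray(p,float)-c['origin']); s=q[:2]/q[2]; s=s*(1+c['k1']*(s@s))
    return s*f+[c['cx'],c['cy']]
def crop(n,u0,v0,w,h,k,name):
    im=env.grab_frame(n)[:,:,::-1][v0:v0+h,u0:u0+w]
    cv2.imwrite('pics/'+name,cv2.resize(im,None,fx=k,fy=k,interpolation=cv2.INTER_CUBIC))
E
python3 -c "
from h import *
crop('top',260,70,160,120,5,'a1.png')
crop('top',260,170,160,80,5,'a2.png')"
```

```text
(no output)
```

View pics/a1.png

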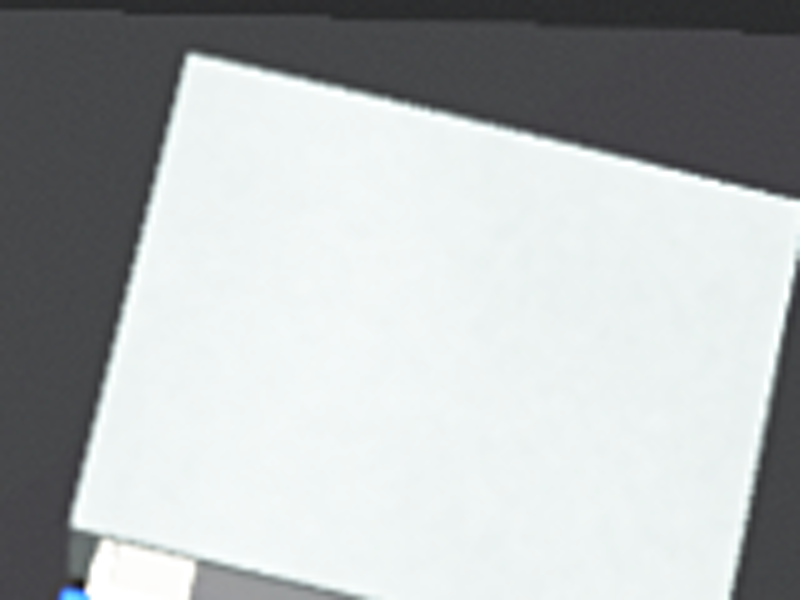

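View pics/a2.png

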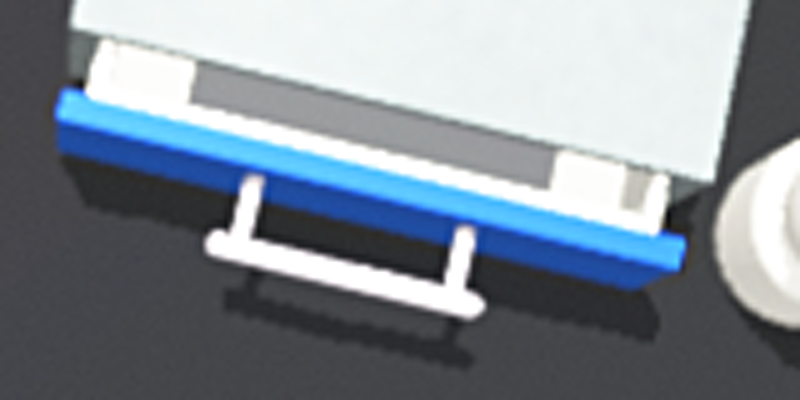

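```bash
cat > m1.py <<'E'
from h import *
def P(x,y,u0,v0,z,k=5): return atz('top',u0+(x+.5)/k-.5,v0+(y+.5)/k-.5,z)
bl,br,fl=P(187,52,260,70,110),P(802,203,260,70,110),P(70,528,260,70,110)
fr=P(717,184,260,170,110)
for n,p in zip(('bl','br','fl','fr'),(bl,br,fl,fr)): print(n,p.round(1))
print(np.linalg.norm(bl-br),np.linalg.norm(fl-fr),np.linalg.norm(bl-fl),np.linalg.norm(br-fr))
for a,b in((fl,bl),(fr,br)): d=b-a; print('xdir',np.degrees(np.arctan2(d[1],d[0])))
for a,b in((fr,fl),(br,bl)): d=b-a; print('ydir',np.degrees(np.arctan2(d[1],d[0]))-90)
h1,h2=P(206,243,260,170,72),P(485,305,260,170,72)
print('handle',h1,h2,(h1+h2)/2,np.linalg.norm(h1-h2),np.degrees(np.arctan2(*(h1-h2)[[1,0]]))-90)
d1,d2=P(57,122,260,170,98),P(683,265,260,170,98)
print('front',(d1+d2)/2,np.degrees(np.arctan2(*(d1-d2)[[1,0]]))-90,np.linalg.norm(d1-d2))
print('stfront mid',(fl+fr)/2)
print('tin',atz('top',211,243,40),'foam',atz('top',424,218,100),'spray',atz('top',235,178,80))
E
python3 m1.py
```

```text
bl [940.9 -13.9 110. ]
br [ 864.7 -303.   110. ]
fl [711.4  45.  110. ]
fr [ 635.3 -247.9  110. ]
299.0230818233273 302.65555819362 236.9980414286329 235.87514393669068
xdir -14.398428814275874
xdir -13.514714552195112
ydir -14.556958494972974
ydir -14.779420911615773
handle [616.94830178 -16.98427984  72.        ] [ 585.75904137 -146.55289997   72.        ] [601.35367157 -81.76858991  72.        ] 133.26964128106272 -13.534525022291831
front [635.12645135 -91.03104711  98.        ] -13.86604729498356 293.8008107720283
stfront mid [ 673.35590246 -101.42547616  110.        ]
tin [564.97113978 196.20783264  40.        ] foam [ 609.26122327 -298.6061625   100.        ] spray [713.06785888 135.07409501  80.        ]
```

Station pose: closed front at about (659,-98), yaw about -14.1°. The drawer is about 24 mm out, and the handle is at (601,-82), which agrees both ways. Next I compute the moves in tool axes.

```bash
cat >> h.py <<'E'
YAW=-14.1
def tool():
    s=env.state(); return s,R.from_euler('xyz',s['ee_rot'],degrees=True).as_matrix()
def rel(target):
    s,M=tool(); print('t',s['time_s'],'pos',s['ee_pos'].round(1),'q',s['qpos'].round(1),'F',s['force'].round(1),'T',s['torque'].round(2),'w',s['gripper_width'])
    print('jaw yaw',np.degrees(np.arctan2(M[1,1],M[0,1])),'down',M[:,0].round(3))
    if target is not None: print('tool shift cm',(M.T@(np.array(target)-s['ee_pos'])/10).round(2))
    return M
E
python3 - <<'E'
from h import *
rel([601.2,-82.2,238])
E
```

```text
t 0.2 pos [248.3 518.3 238.5] q [63.3 18.3 89.7 -0.  72.  -1.1] F [-0.2 -0.4  0.3] T [-0.02  0.01  0.04] w 90.79428808452036
jaw yaw 64.40053517847 down [-0.    -0.001 -1.   ]
tool shift cm [  0.09 -38.91  57.77]
```

Emit:
jog_arm(plan=[0,-1.6,2.4,0,0,-1.6,2.4,0,0,-1.6,2.4,0,0,-1.6,2.4,0,0,-1.6,2.4,0,0,-1.6,2.4,0,0,-1.6,2.4,0,0,-1.6,2.4,0,0,-1.6,2.4,0,0,-1.6,2.4,0,0,-1.6,2.4,0,0,-1.6,2.4,0], claw=3.0, newtons=40)

```text
time_s: 1.2
ee_pos: [425.6, 219.6, 238.9]
ee_rot: [136.2, 90.0, 110.6]
force: [0.9, -0.2, 0.6]
gripper_width: 30.1
```

Emit:
jog_arm(plan=[0,-1.6,2.4,0,0,-1.6,2.4,0,0,-1.6,2.4,0,0,-1.6,2.4,0,0,-1.6,2.4,0,0,-1.6,2.4,0,0,-1.6,2.4,0,0,-1.6,2.4,0,0,-1.6,2.4,0,0,-1.6,2.4,0,0,-1.6,2.4,0,0,-1.6,2.4,0])

```text
time_s: 2.2
ee_pos: [602.4, -78.0, 238.7]
ee_rot: [173.6, 90.0, 148.0]
force: [0.4, 0.0, -0.5]
gripper_width: 29.8
```

Emit:
jog_arm(plan=[0,0,0,1.1,0,0,0,1.1,0,0,0,1.1,0,0,0,1.1,0,0,0,1.1,0,0,0,1.1,0,0,0,1.1,0,0,0,1.1,0,0,0,1.1,0,0,0,1.1,0,0,0,1.1,0,0,0,1.0])

```text
time_s: 3.2
ee_pos: [601.9, -76.6, 238.6]
ee_rot: [-93.3, 90.0, 162.2]
force: [0.3, -0.5, 0.2]
gripper_width: 30.0
```

Run:
```python
from h import *
rel([601.2,-82.2,78])
```

```text
t 3.2 pos [601.9 -76.6 238.6] q [-8.3 21.2 85.3  0.  73.5  6.2] F [ 0.3 -0.5  0.2] T [-0.15  0.09  0.01] w 30.037500779403896
jaw yaw -14.515777300766052 down [-0.001  0.    -1.   ]
tool shift cm [16.06  0.09  0.56]
```

Emit:
jog_arm(plan=[2.0,0.1,0.5,0,2.0,0,0,0,2.0,0,0,0,1.5,0,0,0,1.5,0,0,0,0,0,0,0])

```text
time_s: 3.7
ee_pos: [599.6, -81.4, 145.5]
ee_rot: [-84.9, 89.6, 170.9]
force: [-0.0, 1.0, -1.5]
gripper_width: 30.1
```

Run:
```python
from h import *
rel([601.2,-82.2,78])
crop('top',240,150,160,120,5,'b1.png')
crop('scene',140,120,200,150,4,'b2.png')
```

```text
t 3.7 pos [599.6 -81.4 145.5] q [-8.8 25.2 93.1  0.  62.1  5.4] F [-0.   1.  -1.5] T [-0.12  0.14 -0.04] w 30.094704271080644
jaw yaw -14.199350891686537 down [-0.007  0.001 -1.   ]
tool shift cm [6.75 0.22 0.03]
```

View pics/b1.png

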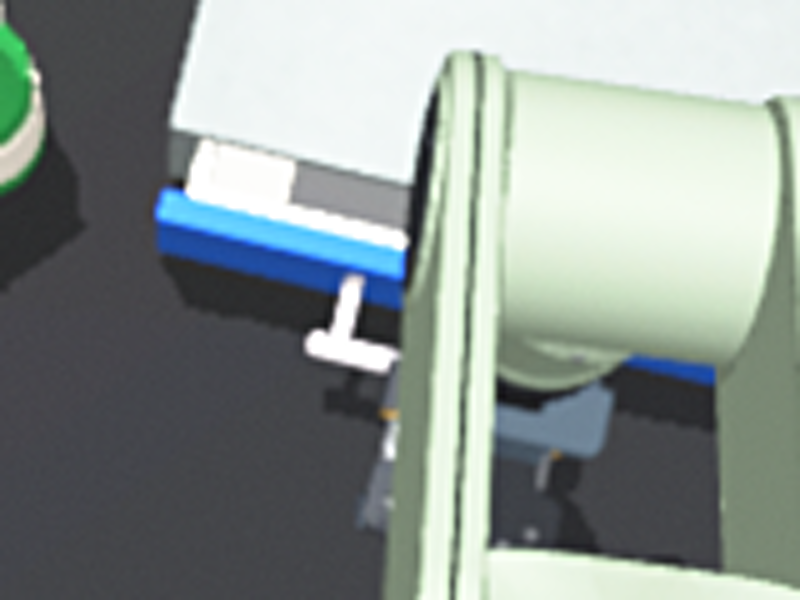

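View pics/b2.png

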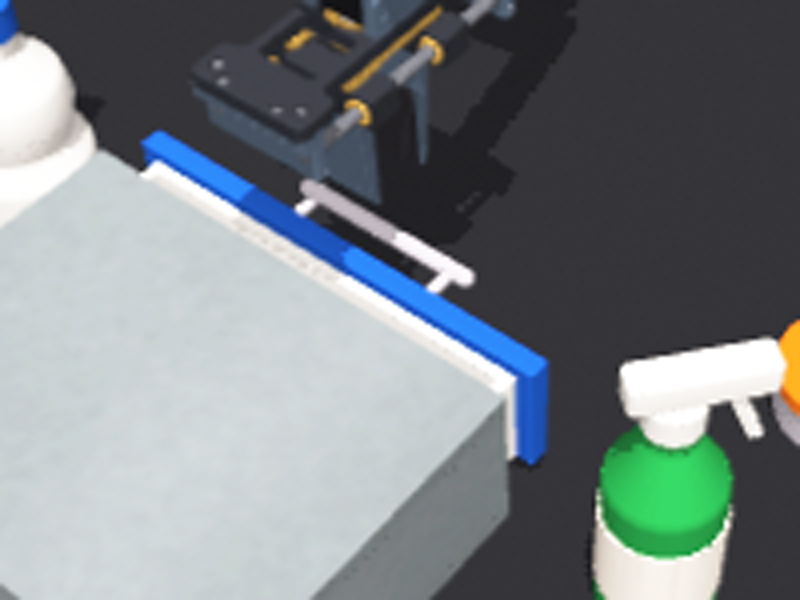

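Run:
```python
from h import *
for x,y in((303,187),(470,278)): print(atz('scene',140+x/4,120+y/4,72))
for x in (15,-15):
  s,M=tool(); p=s['ee_pos']+25*M[:,0]+x*M[:,1]; print((proj('scene',p)-[140,120])*4)
```

```text
[ 587.70700919 -139.33259163   72.        ]
[615.62274365 -16.90315848  72.        ]
[355.90089682 182.86606109]
[390.03332307 152.6359093 ]
```

The scene camera puts the handle at (601.7,-78), in agreement, so I descend.

Emit:
jog_arm(plan=[1.5,0.2,0,0,1.5,0,0,0,1.2,0,0,0,1.0,0,0,0,0.8,0,0,0,0.6,0,0,0,0,0,0,0,0,0,0,0])

```text
time_s: 4.47
ee_pos: [603.9, -82.2, 83.2]
ee_rot: [111.1, 90.0, 6.9]
force: [0.8, 0.3, 0.6]
gripper_width: 30.0
```

Run:
```python
from h import *
rel([601.5,-80,78])
```

```text
t 4.4667 pos [603.9 -82.2  83.2] q [-8.8 28.9 96.9  0.  54.1  5.4] F [0.8 0.3 0.6] T [-0.03  0.11 -0.  ] w 30.021602685493495
jaw yaw -14.20179775461081 down [ 0.  0. -1.]
tool shift cm [ 0.52 -0.29 -0.15]
```

Now I lower the last 5 mm and close on the bar.

Emit:
jog_arm(plan=[0.5,-0.2,0,0,0,0,0,0,0,0,0,0,0,0,0,0,0,0,0,0,0,0,0,0,0,0,0,0,0,0,0,0])

```text
time_s: 5.13
ee_pos: [601.8, -81.7, 78.1]
ee_rot: [117.1, 90.0, 12.9]
force: [0.8, -0.0, 0.1]
gripper_width: 29.9
```

Emit:
jog_arm(plan=[0,0,0,0,0,0,0,0,0,0,0,0,0,0,0,0,0,0,0,0,0,0,0,0], claw=0.4, newtons=30)

```text
time_s: 5.63
ee_pos: [601.5, -81.6, 77.9]
ee_rot: [-110.2, 90.0, 145.6]
force: [-1.6, -0.4, 1.1]
gripper_width: 10.1
```

Gripped at 10 mm wide, which matches the 11 mm bar. Now I pull.

Emit:
jog_arm(plan=[0,-0.6,0,0,0,-1.2,0,0,0,-1.2,0,0,0,-1.2,0,0,0,-1.2,0,0,0,-1.2,0,0,0,-1.2,0,0,0,-1.2,0,0,0,-1.2,0,0,0,-1.2,0,0,0,-1.0,0,0,0,0,0,0])

```text
time_s: 6.63
ee_pos: [478.9, -49.6, 77.9]
ee_rot: [-120.7, 89.8, 135.1]
force: [0.2, 5.5, -2.4]
gripper_width: 10.3
```

Emit:
jog_arm(plan=[0,-0.5,0,0,0,-0.4,0,0,0,-0.4,0,0,0,-0.3,0,0,0,-0.3,0,0,0,-0.3,0,0,0,0,0,0,0,0,0,0])

```text
time_s: 7.3
ee_pos: [459.5, -44.5, 77.9]
ee_rot: [-152.8, 89.9, 102.9]
force: [0.8, 6.8, -0.7]
gripper_width: 10.3
```

Run:
```python
from h import *
rel([456,-46.9,78])
```

```text
t 7.3 pos [459.5 -44.5  77.9] q [ -7.1  18.3 116.9   0.2  44.8   7.1] F [ 0.8  6.8 -0.7] T [ 0.96  0.02 -0.11] w 10.260673217946353
jaw yaw -14.274983366532396 down [-0.001  0.002 -1.   ]
tool shift cm [-0.02 -0.28  0.31]
```

Emit:
jog_arm(plan=[0,-0.2,-0.1,0,0,-0.2,-0.1,0,0,-0.2,0,0,0,0,0,0,0,0,0,0])

```text
time_s: 7.72
ee_pos: [457.4, -43.9, 77.9]
ee_rot: [80.6, 89.6, -23.5]
force: [6.8, -4.7, -10.2]
gripper_width: 10.1
```

Emit:
jog_arm(plan=[0,-0.2,0,0,0,-0.2,0,0,0,0,0,0,0,0,0,0])

```text
time_s: 8.05
ee_pos: [457.4, -43.8, 78.0]
ee_rot: [86.6, 89.1, -17.5]
force: [15.0, -8.5, -20.2]
gripper_width: 10.3
```

Run:
```python
from h import *
rel([456,-46.9,78])
crop('scene',100,80,267,200,3,'c2.png')
```

```text
t 8.05 pos [457.4 -43.8  78. ] q [ -6.8  17.8 117.8  -0.2  43.6   7.5] F [ 15.   -8.5 -20.2] T [-1.42 -2.48 -0.22] w 10.284498156128771
jaw yaw -14.124611856641339 down [ 0.015 -0.005 -1.   ]
tool shift cm [-0.   -0.06  0.33]
```

View pics/c2.png

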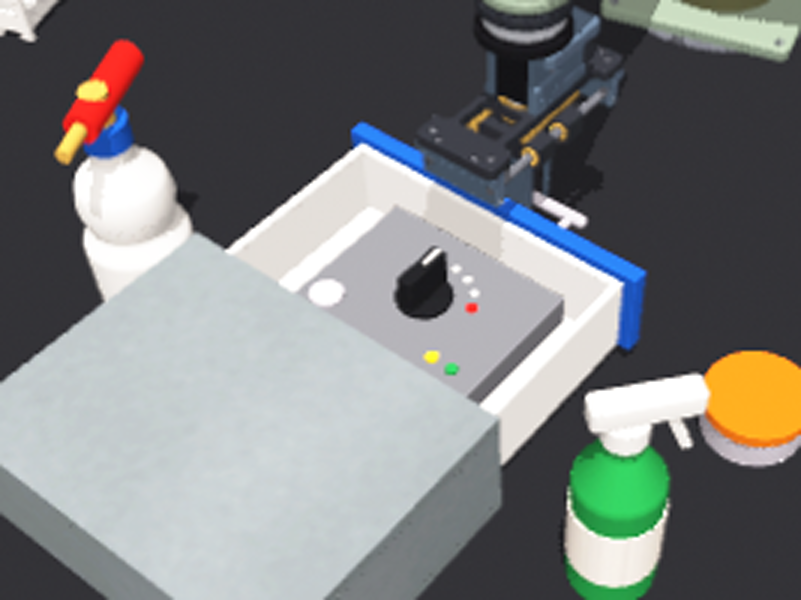

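The drawer hit its stop: force rose with no further motion, and the handle is within 2 mm of the predicted open position. I'll relax the pull, open the fingers and lift.

Emit:
jog_arm(plan=[0,0.3,0.1,0,0,0.2,0.1,0,0,0,0,0,0,0,0,0])

```text
time_s: 8.43
ee_pos: [457.4, -44.0, 77.9]
ee_rot: [120.3, 89.7, 16.0]
force: [7.2, 4.6, -8.3]
gripper_width: 10.1
```

Emit:
jog_arm(plan=[0,0,0,0,0,0,0,0,0,0,0,0,0,0,0,0,0,0,0,0], claw=3.0)

```text
time_s: 8.85
ee_pos: [455.0, -44.8, 78.0]
ee_rot: [-44.7, 90.0, -148.9]
force: [0.7, -0.2, 0.1]
gripper_width: 29.7
```

Emit:
jog_arm(plan=[-1,0,0,0,-1.5,0,0,0,-2,0,0,0,-2,0,0,0,-2,0,0,0,-2,0,0,0,-1.5,0,0,0,0,0,0,0])

```text
time_s: 9.52
ee_pos: [457.0, -45.0, 200.9]
ee_rot: [96.7, 89.6, -7.5]
force: [1.5, -1.0, 0.3]
gripper_width: 29.8
```

Run:
```python
from h import *
rel([583,-79,200])
crop('top',240,130,200,150,4,'d1.png')
crop('scene',170,130,133,100,6,'d2.png')
```

```text
t 9.5167 pos [457.  -45.  200.9] q [ -7.1   9.5 107.6  -0.   62.5   7.2] F [ 1.5 -1.   0.3] T [-0.09  0.06 -0.05] w 29.785574482921877
jaw yaw -14.201823437858193 down [ 0.007 -0.001 -1.   ]
tool shift cm [ 0.18 13.05  0.21]
```

View pics/d1.png

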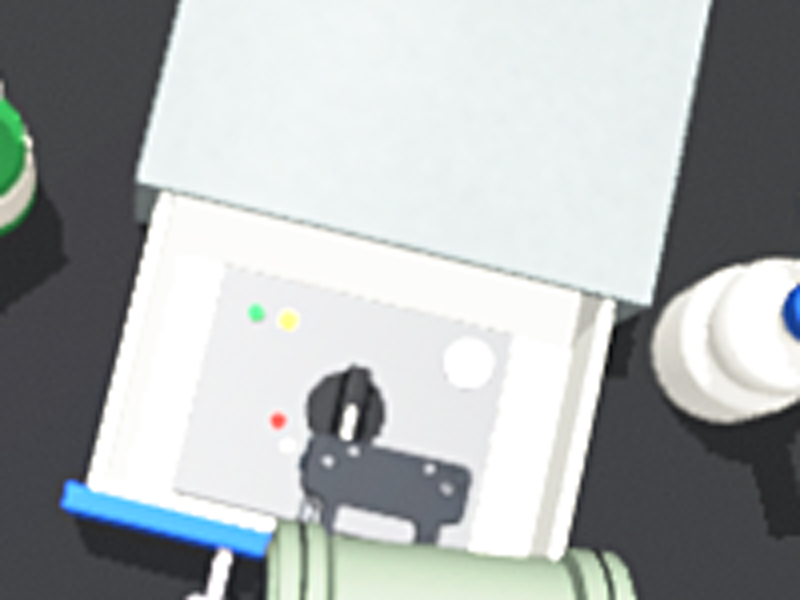

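View pics/d2.png

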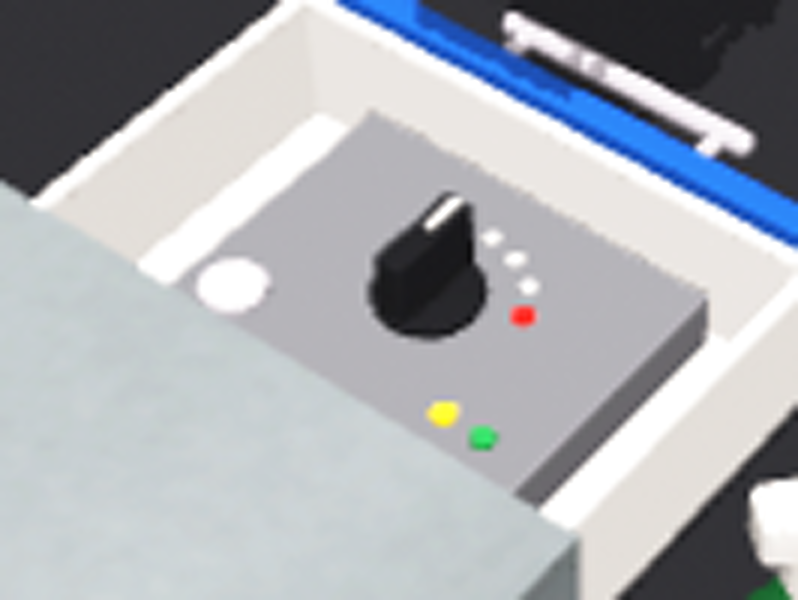

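Run:
```python
from h import *
print(atz('top',240+345/4,130+408/4,58), atz('scene',170+424/6,130+228/6,90),atz('scene',170+428/6,130+290/6,58))
# drawer front top outer edge left corner, handle ends
a,b=atz('scene',170+508/6,130+20/6,72),atz('scene',170+750/6,130+143/6,72); print(a,b,(a+b)/2)
for p in ([583.1,-78.8,90],[583.1,-78.8,58]): print((proj('top',p)-[240,130])*4,(proj('scene',p)-[170,130])*6)
```

```text
[585.0842595  -77.18739505  58.        ] [583.72428374 -73.68634626  90.        ] [586.94381579 -72.40731591  58.        ]
[ 441.75772658 -101.78833839   72.        ] [472.40255274  21.43864794  72.        ] [457.08013966 -40.17484523  72.        ]
[354.80353773 405.69138306] [412.86943591 223.31720049]
[347.83353006 411.30800066] [417.6619608  278.97718178]
```

Emit:
jog_arm(plan=[0,1.5,0,0,0,2.4,0,0,0,2.4,0,0,0,2.4,0,0,0,2.4,0,0,0,1.8,0,0,0,0,0,-1,0,0,0,-1,0,0,0,-1,0,0,0,-1], claw=4.4)

```text
time_s: 10.45
ee_pos: [579.5, -76.3, 195.6]
ee_rot: [-108.6, 89.8, 171.5]
force: [1.4, -0.3, 0.5]
gripper_width: 43.6
```

Emit:
jog_arm(plan=[0,0,0,-1,0,0,0,-1,0,0,0,-1,0,0,0,-1,0,0,0,-1,0,0,0,-1,0,0,0,-1,0,0,0,-1,0,0,0,-1,0,0,0,-1,0,0,0,-1,0,0,0,0])

```text
time_s: 11.45
ee_pos: [579.5, -76.2, 195.9]
ee_rot: [-173.5, 89.8, 172.4]
force: [0.7, -0.2, 0.2]
gripper_width: 43.7
```

Run:
```python
from h import *
rel([584.5,-76,88])
```

```text
t 11.45 pos [579.5 -76.2 195.9] q [ -8.6  21.   92.1  -0.   67.2 -84.5] F [ 0.7 -0.2  0.2] T [ 0.04 -0.    0.05] w 43.68165713025775
jaw yaw 75.89888058034477 down [-0.004  0.    -1.   ]
tool shift cm [10.79  0.15  0.52]
```

Emit:
jog_arm(plan=[1.5,0.1,0.3,0,2,0,0.1,0,1.8,0,0,0,1.5,0,0,0,1,0,0,0,0,0,0,0,0,0,0,0,0,0,0,0])

```text
time_s: 12.12
ee_pos: [585.1, -76.4, 120.5]
ee_rot: [7.2, 89.9, -7.1]
force: [0.5, -0.3, 1.0]
gripper_width: 44.4
```

Run:
```python
from h import *
rel([584.5,-76,88])
crop('scene',170,110,133,100,6,'e2.png')
s,M=tool()
for x in (22,-22):
  for w in (16,-16): print((proj('scene',s['ee_pos']+25*M[:,0]+x*M[:,1]+w*M[:,2])-[170,110])*6)
```

```text
t 12.1167 pos [585.1 -76.4 120.5] q [ -8.6  25.1  97.3   0.   57.5 -84.3] F [ 0.5 -0.3  1. ] T [0.02 0.05 0.01] w 44.365124769599625
jaw yaw 75.76417542279763 down [ 0.001 -0.    -1.   ]
tool shift cm [ 3.25  0.02 -0.07]
[432.69481712 386.90656582]
[484.88241144 338.94313667]
[345.30198332 337.39700629]
[398.03049048 290.99858245]
```

View pics/e2.png

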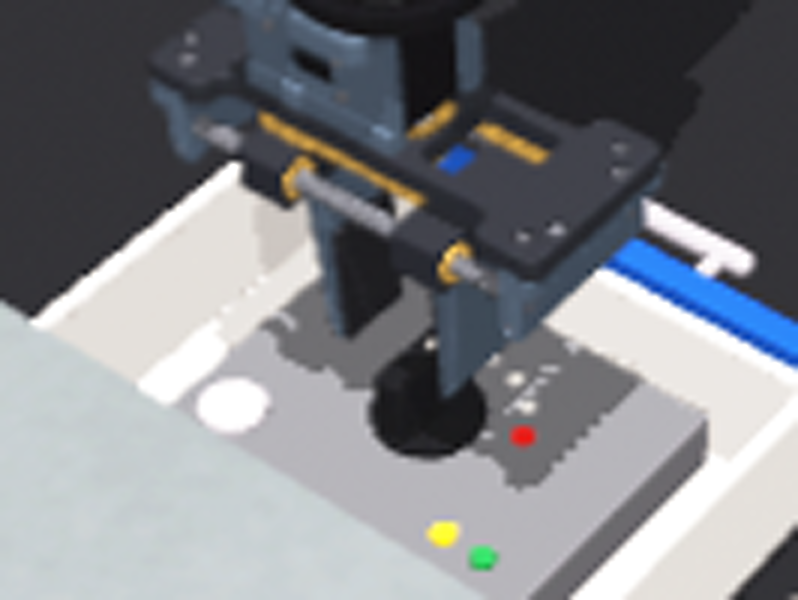

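The finger projection shows a small scene-camera bias, about +10 px in this crop. Corrected for that, the dial is near (583.5,-78), so I shift slightly and descend.

Emit:
jog_arm(plan=[0,-0.2,-0.1,0,0.8,0,0,0,0.8,0,0,0,0.6,0,0,0,0.5,0,0,0,0.4,0,0,0,0,0,0,0,0,0,0,0,0,0,0,0])

```text
time_s: 12.92
ee_pos: [583.3, -78.0, 89.1]
ee_rot: [17.2, 90.0, 3.0]
force: [-0.1, 0.2, 0.5]
gripper_width: 43.8
```

Run:
```python
from h import *
rel([583.5,-78,88])
crop('scene',170,110,133,100,6,'f2.png')
```

```text
t 12.9167 pos [583.3 -78.   89.1] q [ -8.7  26.9  99.6   0.   53.5 -84.5] F [-0.1  0.2  0.5] T [ 0.06 -0.   -0.01] w 43.80184253072772
jaw yaw 75.80169337919119 down [ 0.  0. -1.]
tool shift cm [0.11 0.   0.02]
```

View pics/f2.png

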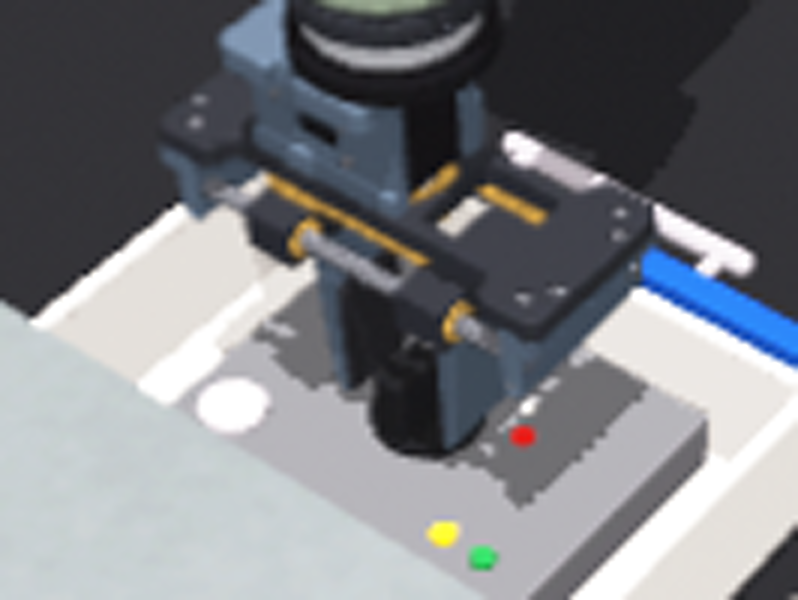

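The fingers straddle the bar, so I close on it.

Emit:
jog_arm(plan=[0,0,0,0,0,0,0,0,0,0,0,0,0,0,0,0,0,0,0,0,0,0,0,0,0,0,0,0,0,0,0,0], claw=0.6, newtons=45)

```text
time_s: 13.63
ee_pos: [583.6, -75.8, 89.1]
ee_rot: [86.9, 89.7, 72.6]
force: [1.6, 6.8, -0.2]
gripper_width: 13.8
```

Run:
```python
from h import *
rel([583.5,-78,88])
```

```text
t 13.6333 pos [583.6 -75.8  89.1] q [ -8.7  26.9  99.6   0.3  53.5 -84.5] F [ 1.6  6.8 -0.2] T [ 1.22 -0.18 -0.3 ] w 13.773909507440662
jaw yaw 75.6634174213745 down [ 0.001  0.004 -1.   ]
tool shift cm [ 0.11 -0.22  0.04]
```

Gripped at 13.8 mm wide (bar 14). I null the 7 N side force and turn clockwise in stages.

Emit:
jog_arm(plan=[0,0.2,0,0,0,0,0,0,0,0,0,0.5,0,0,0,0.5,0,0,0,0.5,0,0,0,0.5,0,0,0,0.5,0,0,0,0.5,0,0,0,0.5,0,0,0,0.5,0,0,0,0])

```text
time_s: 14.55
ee_pos: [583.9, -75.4, 89.1]
ee_rot: [96.8, 89.9, 58.6]
force: [0.7, 4.8, 0.3]
gripper_width: 13.6
```

Run:
```python
from h import *
rel([583.6,-75.8,89])
```

```text
t 14.55 pos [583.9 -75.4  89.1] q [ -8.5  26.9  99.5   0.1  53.5 -60.3] F [0.7 4.8 0.3] T [ 0.74 -0.15  0.14] w 13.64253425467558
jaw yaw 51.77824076793967 down [ 0.001  0.001 -1.   ]
tool shift cm [ 0.01 -0.05  0.01]
```

Emit:
jog_arm(plan=[0,0.1,0,0.5,0,0,0,0.5,0,0,0,0.5,0,0,0,0.5,0,0,0,0.5,0,0,0,0.5,0,0,0,0.5,0,0,0,0.5,0,0,0,0])

```text
time_s: 15.3
ee_pos: [584.2, -75.1, 89.1]
ee_rot: [116.0, 90.0, 53.8]
force: [-0.0, 3.8, 2.2]
gripper_width: 13.8
```

Emit:
jog_arm(plan=[0,0,0,0.5,0,0,0,0.5,0,0,0,0.5,0,0,0,0.5,0,0,0,0.5,0,0,0,0.5,0,0,0,0.5,0,0,0,0.3,0,0,0,0,0,0,0,0,0,0,0,0])

```text
time_s: 16.22
ee_pos: [584.5, -75.1, 89.1]
ee_rot: [109.8, 89.9, 24.9]
force: [1.3, 3.9, 1.1]
gripper_width: 14.1
```

Run:
```python
from h import *
rel([583.6,-75.8,89])
crop('scene',170,110,133,100,6,'g2.png')
crop('top',240,110,200,150,4,'g1.png')
```

```text
t 16.2167 pos [584.5 -75.1  89.1] q [ -8.5  27.   99.5   0.   53.5 -13.6] F [1.3 3.9 1.1] T [ 0.62 -0.22  0.23] w 14.077330502724147
jaw yaw 5.097916612596042 down [ 0.001  0.    -1.   ]
tool shift cm [ 0.01 -0.1   0.06]
```

View pics/g2.png

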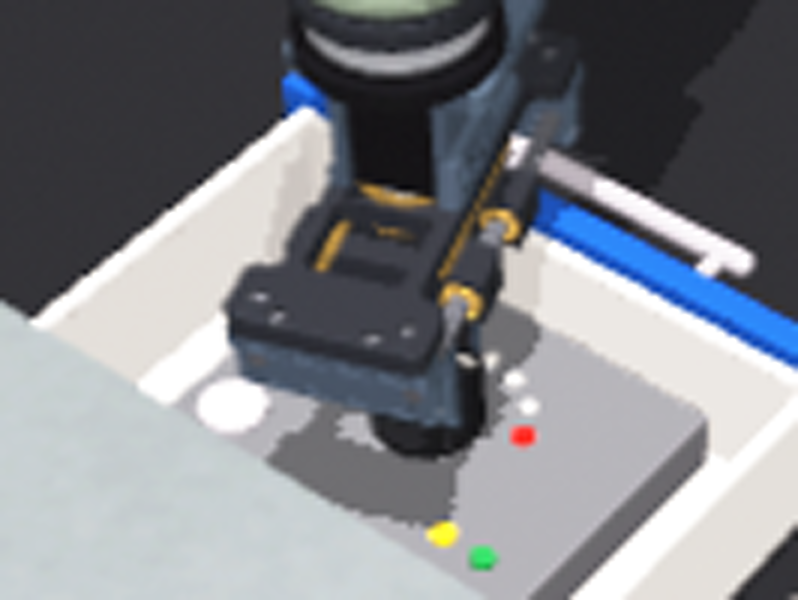

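View pics/g1.png

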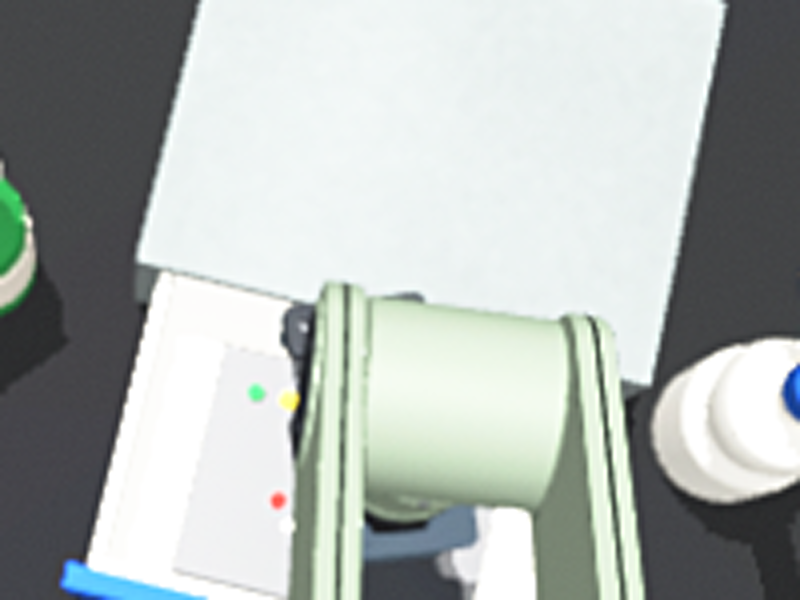

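Run:
```python
from h import *
c=np.array([584.0,-75.5])
for a in (0.8,1.1,1.2,1.3):
    for r in (12,23):
        # pointer direction: station -x rotated clockwise by a
        t=np.radians(180-14.2)-a
        p=[*(c+r*np.array([np.cos(t),np.sin(t)])),90]
        print(a,r,((proj('scene',p)-[170,110])*6).round(0))
im=env.grab_frame('scene')[:,:,::-1][150:195,225:275]
cv2.imwrite('pics/h2.png',cv2.resize(im,None,fx=14,fy=12,interpolation=cv2.INTER_CUBIC))
```

```text
0.8 12 [450. 344.]
0.8 23 [478. 342.]
1.1 12 [449. 351.]
1.1 23 [477. 354.]
1.2 12 [449. 353.]
1.2 23 [476. 359.]
1.3 12 [448. 355.]
1.3 23 [474. 363.]
```

View pics/h2.png

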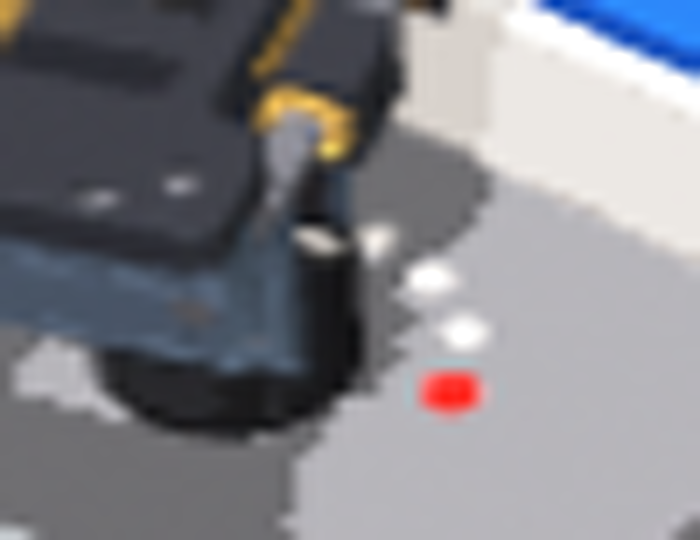

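The pointer tip projects at about (476,364) in the g2 crop, which fits roughly 1.2–1.3 rad and matches the jaw turn of 1.23 rad. I hold a little longer, recheck, then hand in.

Emit:
jog_arm(plan=[0,0,0,0,0,0,0,0,0,0,0,0,0,0,0,0,0,0,0,0,0,0,0,0])

```text
time_s: 16.87
ee_pos: [584.5, -75.1, 89.1]
ee_rot: [112.6, 89.9, 27.6]
force: [1.9, 4.9, 0.9]
gripper_width: 13.5
```

Run:
```python
from h import *
rel(None)
cv2.imwrite('pics/z.png',env.grab_frame('scene')[:,:,::-1])
```

```text
t 16.8667 pos [584.5 -75.1  89.1] q [ -8.5  27.   99.5   0.   53.5 -13.5] F [1.9 4.9 0.9] T [ 0.79 -0.35  0.2 ] w 13.476899295389426
jaw yaw 5.0082830191842325 down [ 0.001  0.    -1.   ]
```

View pics/z.png

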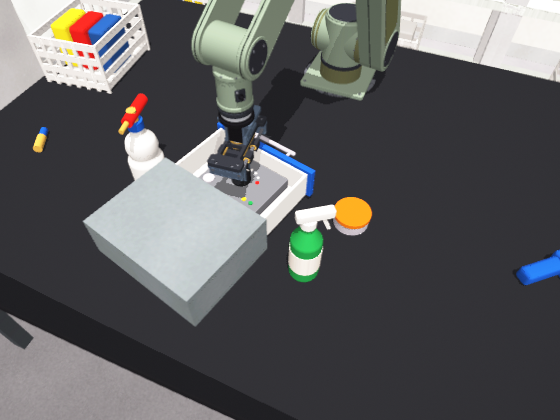

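The drawer is open and the gripper is holding the dial. The foam bottle (143,150), spray bottle (305,250) and tin (352,216) are where they began.

```bash
python3 -c "
from workcell import env
print(env.job_done())"
```

```text
the job is handed in; nothing more can be done
None
```

I pulled the drawer open by its handle until it hit its stop. I then gripped the dial bar, turned it clockwise to the third position (the red mark), and handed in at about 17 s still holding it with 45 N.

- **Drawer:** at the stop the pulling force rose with no further motion, and the handle was 2–3 mm from where full opening should put it. In the top picture the panel dots had not moved after the dial was turned.
- **Dial:** the jaws turned about 70.7° (1.23 rad) and stayed there. The reaction torque was about 0.2 N m, near the 0.18 N m expected from the spring. The pointer in the picture fits roughly 1.2–1.3 rad; I could not measure the dial angle more precisely than that.
- **Bystanders:** the foam bottle, spray bottle and wax tin look unmoved in the last scene picture.
- **Disagreements:** the scene camera reads about 1.5 px off from the robot's own position, which I corrected for when approaching the dial. My dial estimate was about 2 mm off sideways, and the fingers took up that gap. A side force of about 5 N remains on the gripper.

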